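Prop the caddy lid on its stay and put the correction roller away

ROBOT

A 7-joint arm with a two-finger parallel gripper is mounted at the origin on a cart in front of the work surface, level with it; the furniture and walls round the work are solid. World frame = base frame: x ahead of the robot, y to its left, z up, the work surface at z = 0. Lengths are in m, angles in rad, forces in N, time in s.
With the tool pointing down it reaches from about 0.375 to 0.925 m from the base axis. Payload 3.1 kg.
Tool frame: the origin (TCP) lies at the very end of the fingers, on their centre line; the grasp point (between the pads) lies 19 mm behind it; z points along the fingers, y is the line along which they close (so a half turn about z gives the same grasp; the last joint's range is limited). The gripper opens to 85 mm and grips with 20 to 120 N. Pads are 22 mm wide; open, the fingers measure 114 mm over their backs; the gripper's body (76 mm by 85 mm) begins 54 mm behind the grasp point. The pads swing forward as they close: fully open they stand 13 mm farther back than shut.
Start: joints at [-1.418, 0.383, 0.044, 1.598, -0.018, 1.161, -0.05], TCP at [0.161, 0.63, 0.231] pointing down, gripper open.
Joint ranges: [-2.61, 2.61], [-0.41, 2.15], [-1.48, 1.57], [0, 2.5], [-1.57, 4.71], [0.05, 1.97], [-2.85, 2.85]. Speed limits (rad/s): [2.79, 2.79, 3.14, 3.14, 3.14, 3.14, 3.14].

INTERFACE

Orientations are given as a rotation vector (axis times angle).
In Python, from plant import sense, grab_frame, hand_in gives the robot as it stands.
- The arm moves only by the tool step_arm, never from a script. Its argument "targets" is a list of rows, each a list of 5 numbers: the opening, from -1 (shut) to 1 (fully open), so that 0 is half open, then the shift along the tool's x, y, z normalised to -1 to 1, where 1 is 0.025 m, then the turn about the tool's z normalised to -1 to 1, where 1 is 0.12 rad. In form: [[claw, dx, dy, dz, spin], ...]. A call has 1 to 20 rows; each row shifts and turns the commanded pose from where the row before left it, along the tool's axes as they then stand; what a row does not reach is not made up. A row lasts 1/10 s, in which the tool goes at most 50 mm and 8.59 degrees, less where a joint would pass 70% of its speed; a pose out of reach is approached as far as the arm can. A call with a number of a shift or a turn outside -1 to 1 is refused whole. A call with a gripper value outside its range is refused whole. The fingers move at their own pace and stop on an object; "squeeze" is the grip in N (left out, the last holds). Time passes only in rows, so rows that do not move let the fingers close. It gives the time, the measured TCP pose, the force, the opening and the grip force at its end, in the units of the state.
- sense(): the state, without advancing time (a new reading comes with each control period).
- grab_frame(name): name is "scene" or "top" or "wrist"; returns a dict with "img" (480x640x3 uint8, red, green, blue), "fx", "fy", "cx", "cy" (pixels), "rvec" (rotation vector, rad) and "tvec" (3), from world to camera coordinates, as OpenCV has them. Camera axes: x right, y down, z forward; pixel columns grow to the right and rows downward; lengths in m; the calibration is good to about 2 mm. A picture is of the moment at which its call begins. There is no depth.
- hand_in(): hands the job in; it is judged then, once.
The state is a dict: "t": time; "q": joint angles; "qd": joint speeds; "tau": joint torques, N m; "eef_pos": TCP position; "tool_rot": TCP orientation; "force": force on the tool from outside, world axes, zero at the start; "torque": the same for the moment, N m; "width": finger opening in m; "grasp_force": force on a finger pad.
Only numpy, scipy, OpenCV 4.12 (cv2) and the standard library are available. Lean on these libraries where they do the work, as an engineer would, in place of code of your own. Each camera call takes 0.05 s, during which the arm holds its last target. There are 200 camera calls.

TASK

Put the correction roller away in the grey lidded desk caddy. First open the caddy's lid, swing its stay fully up and lower the lid gently onto the stay so that the lid stands propped by itself; only then lay the roller on the floor of the large front compartment, beside the matchbox that is already in there, not on it. Leave the matchbox and the other things on the desk where they are.

Things in the scene. Friction and masses are not known exactly. Their poses are not given: they have to be found in the camera images.
- caddy: Fixed grey steel caddy 175 (x) x 240 (y) x 62 mm to the rim, walls and floor 4 mm. Origin: centre of underside; +x to its hinge side, -x front (lid handle), z up. A divider across y, 40 mm high, at x = +51 mm leaves a large front compartment (inside x -83 to +49, y -116 to +116 mm, floor z = 4 mm) and a narrow rear one. The stay lies along the divider's top, under the lid.
- lid (a joint): Angle of the flat 4 mm lid (175 x 240 mm, 0.3 kg) about its hinge on the far rim: 0 shut and level, growing as it opens; 1.75 (a little past upright) is the end stop, where it rests leaning back by itself. It moves freely: let go short of upright, it falls. Resting on the tip of the raised stay it stands at about 1.33.
- lid_hinge (a point): Point on the lid's hinge axis, at the middle of the far rim (caddy frame x = +87.5, y = 0, z = 62 mm). The hinge axis is parallel to the caddy's y.
- lid_handle (a point): Middle of the lid's handle: a round steel bar, 10 mm diameter, parallel to the caddy's y, with 92 mm clear between its two arms, set 40 mm out from the lid's front edge, 215 mm from the hinge axis; at the height of the lid (64 mm) when shut. A light grip lets it turn between the fingers.
- stay (a joint): Angle of the stay, a steel bar 8 x 10 mm, 149 mm from pivot to its round black tip: 0 lying flat, pointing to the caddy's -y; grows as the tip swings up; 1.66 (5 degrees past upright) is its end stop, where it stands by itself. Free-moving, falls if let go short of upright. Pivot in the caddy frame: x +51, y +95, z 48 mm; axis parallel to the caddy's x.
- stay_pin (a point): Grip point of the stay's finger pin: a round pin, 10 mm diameter, sticking 32 mm out of the stay towards the caddy's front (-x), 134 mm from the pivot. This point is 22 mm in front of the stay's middle plane; stay flat: caddy x +29, y -39, z 48 mm. A light grip lets the pin turn between the fingers.
- correction_roller: Correction-tape roller, a flat blue-grey plastic thing 32 (x) x 70 (y) x 14 mm, lying flat on the desk to the left or the right of the caddy. Origin: centre of its underside, y along its length.
- matchbox: Dark plain matchbox 52 (x) x 36 (y) x 14 mm, lying on the floor of the caddy's front compartment, hidden until the lid is opened, its 52 mm length roughly along the caddy's x. Origin: centre of its underside. To stay where it is.
- eraser: White eraser with a printed sleeve, 23 x 58 (y) x 13 mm, on the desk at the other side of the caddy from the roller. To be left alone.
- bottle: Cream bottle with a grey cap, 44 mm diameter, 140 mm tall, standing behind the caddy to the left. To be left alone.
- calculator: Pocket calculator 132 x 82 x 15 mm, lying behind the caddy. To be left alone.
- stapler: Stapler 34 x 136 x 40 mm, standing behind the caddy. To be left alone.

How it is judged:
By the outcome, as a careful person would: the job done as asked, in the order asked, and still so for the second after the job is handed in, with the robot touching nothing.
It also fails if it takes over 72 s, if anything falls off the work surface, if the arm or the gripper's body presses on something with over 40 N, if the wrist force passes 120 N, or if a joint passes its speed limit or range.

## Working session

There is one attempt and no reset: what is moved stays moved. The work goes in short steps, Python scripts to look and compute and a tool call to move; the robot and the scene stay as the last step left them, time stands still between calls to the robot, and variables do not carry over. Pictures are saved under pics/ and viewed, at most 10 in all, crops included, and the job is handed in when it is done.

Besides the shell and the picture viewer there is one more tool, called after "Call:" by a JSON object that holds its "fn" and its "kwargs", one argument or row to a line. step_arm: Moves the arm, as the interface text tells. Scaled input: -1 to 1 covers 0.025 m each way for a shift and 0.12 rad each way for a turn. Its arguments: {"type":"object","properties":{"targets":{"type":"array","items":{"type":"array","items":{"type":"number","minimum":-1,"maximum":1}}},"squeeze":{"type":"number"}},"required":["targets"]}

```bash
mkdir -p pics; ls
python3 - <<'E'
from plant import sense, grab_frame
import cv2,numpy as np,pickle
s=sense();print({k:np.round(v,3) for k,v in s.items()})
for n in("scene","top"):
    f=grab_frame(n);pickle.dump(f,open(n+'.pkl','wb'));cv2.imwrite(f'pics/{n}0.png',f['img'][:,:,::-1])
    R=cv2.Rodrigues(np.array(f['rvec']))[0];print(n,f['fx'],-R.T@f['tvec'],R[2])
E
```

```text
pics
{'t': np.float64(0.0), 'q': array([-1.418,  0.384,  0.044,  1.6  , -0.018,  1.161, -0.05 ]), 'qd': array([ 0.001,  0.   ,  0.   ,  0.   ,  0.   ,  0.001, -0.002]), 'tau': array([-0.0000e+00, -4.3345e+01,  1.0240e+00, -2.4951e+01,  1.1000e-02,
        1.1000e-02,  0.0000e+00]), 'eef_pos': array([0.161, 0.629, 0.23 ]), 'tool_rot': array([-0.393, -3.117,  0.004]), 'force': array([ 0.261, -0.085,  0.312]), 'torque': array([-0.003,  0.013,  0.007]), 'grasp_force': np.float64(0.0), 'width': np.float64(0.085)}
scene 510.2402378722138 [ 0.13352915 -0.83063456  0.99807628] [ 0.36338516  0.60909016 -0.70495419]
top 592.2906204750931 [ 0.50998848 -0.00336426  1.39153173] [ 0.08284597  0.01126979 -0.99649864]
```

View pics/top0.png

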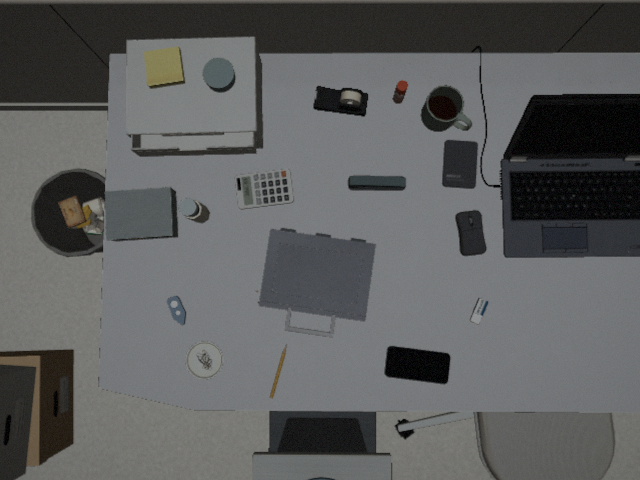

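View pics/scene0.png

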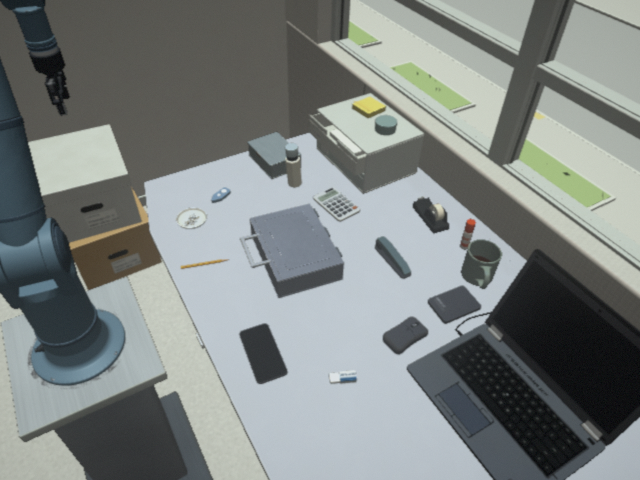

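The top view shows the caddy lid with corners near (270,230), (376,242), (366,320) and (258,304). Its handle is at about (286,330)–(333,336), the roller at (177,310) and the eraser at (480,310). The scene view shows the same layout, with the arm off to the left.

```bash
cat > h.py <<'E'
import numpy as np,cv2,pickle
from scipy.spatial.transform import Rotation as Ro
def ray(f,uv,z):
    R=cv2.Rodrigues(np.array(f['rvec'],float))[0];c=-R.T@np.array(f['tvec'],float).ravel()
    uv=np.atleast_2d(uv).astype(float)
    d=np.c_[(uv[:,0]-f['cx'])/f['fx'],(uv[:,1]-f['cy'])/f['fy'],np.ones(len(uv))]@R
    return c+d*((z-c[2])/d[:,2])[:,None]
def proj(f,P):
    return cv2.projectPoints(np.atleast_2d(P).astype(float),np.array(f['rvec'],float),np.array(f['tvec'],float),np.array([[f['fx'],0,f['cx']],[0,f['fy'],f['cy']],[0,0,1.]]),None)[0][:,0]
def go(s,p,yaw=None):
    """units to go to world TCP p, with tool y (closing line) along world angle yaw mod pi"""
    R=Ro.from_rotvec(s['tool_rot']).as_matrix();d=R.T@(np.array(p)-s['eef_pos'])
    print('tcp',np.round(s['eef_pos'],4),'tool-frame units',np.round(d/.025,2),'world mm',np.round(1e3*(np.array(p)-s['eef_pos'])),'x',np.round(R[:,0],3),'y',np.round(R[:,1],3),'zax',np.round(R[:,2],3))
    if yaw is not None:
        a=np.arctan2(R[1,1],R[0,1]);t=(yaw-a+np.pi/2)%np.pi-np.pi/2
        print('spin units (tool z down => minus)',np.round(-t/.12,2),'or',np.round((-t+np.sign(t)*np.pi)/.12,2),'q7',round(s['q'][6],3))
def cad(C,p): # caddy frame m -> world
    o,y=C; c,n=np.cos(y),np.sin(y); p=np.array(p,float)
    return np.array([o[0]+c*p[0]-n*p[1],o[1]+n*p[0]+c*p[1],p[2]])
E
python3 - <<'E'
from h import *
from plant import sense
f=pickle.load(open('top.pkl','rb'));im=f['img']
print(im[270,320],im[275,220],im[310,172],im[333,310],im[310,480])
hsv=cv2.cvtColor(im,cv2.COLOR_RGB2HSV);v=hsv[:,:,2]
m=np.zeros(v.shape,np.uint8);m[222:345,245:390]=(v[222:345,245:390]<(int(v[270,320])+int(v[275,220]))//2)*255
m=cv2.morphologyEx(m,cv2.MORPH_OPEN,np.ones((9,9)))
c=max(cv2.findContours(m,0,1)[0],key=cv2.contourArea);b=cv2.boxPoints(cv2.minAreaRect(c));print(b)
ap=cv2.approxPolyDP(c,6,True)[:,0];print(ap)
W=ray(f,b,.066);print(W.round(4));print('sides',[np.linalg.norm(W[i]-W[i-1]).round(3) for i in range(4)])
H=ray(f,[[286,330],[333,336]],.066);print('handle',H)
r=np.zeros_like(m);sub=hsv[290:330,160:195].astype(int);r[290:330,160:195]=((sub[:,:,1]>45))*255
c=max(cv2.findContours(r,0,1)[0],key=cv2.contourArea);bb=cv2.minAreaRect(c);print('roller',bb,ray(f,bb[0],.012),ray(f,cv2.boxPoints(bb),.014).round(3))
cv2.imwrite('pics/c1.png',cv2.resize(np.hstack([im[215:345,150:390,::-1],cv2.merge([m|r]*3)[215:345,150:390]]),None,fx=1.6,fy=1.6))
big=cv2.resize(im[220:345,160:390,::-1],None,fx=3.4,fy=3.4,interpolation=cv2.INTER_CUBIC);cv2.imwrite('pics/c2.png',cv2.convertScaleAbs(big,alpha=1.8))
E
```

```text
[73 77 83] [120 123 125] [ 75  87 102] [105 105 108] [131 134 135]
[[258.2781  305.88086]
 [269.90536 225.65294]
 [376.29398 241.0716 ]
 [364.66672 321.2995 ]]
[[270 230]
 [260 305]
 [365 319]
 [374 244]]
[[ 0.4886  0.1416  0.066 ]
 [ 0.6687  0.1175  0.066 ]
 [ 0.6345 -0.1219  0.066 ]
 [ 0.4555 -0.0953  0.066 ]]
sides [np.float64(0.239), np.float64(0.182), np.float64(0.242), np.float64(0.181)]
handle [[ 0.43551403  0.0793247   0.066     ]
 [ 0.42278407 -0.02507147  0.066     ]]
roller ((176.90000915527344, 310.3000183105469), (28.174455642700195, 12.969193458557129), 63.43495178222656) [[0.47673213 0.33663957 0.012     ]] [[0.499 0.365 0.014]
 [0.513 0.338 0.014]
 [0.455 0.308 0.014]
 [0.441 0.334 0.014]]
```

View pics/c2.png

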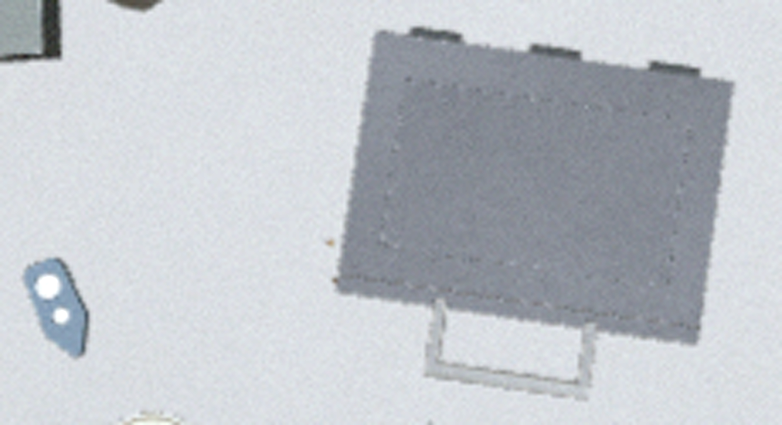

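The crop shows the lid corners (full-image pixels) at (270.9,229.4), (375.6,244.4), (365,320.9) and (259.4,305.3). The handle bar runs from (285.6,328.8) to (333.5,334.7).

Run:
```python
from h import *
from plant import sense
f=pickle.load(open('top.pkl','rb'))
W=ray(f,[[270.9,229.4],[375.6,244.4],[365,320.9],[259.4,305.3]],.066)
c=W.mean(0)[:2];a=(W[0]+W[1]-W[2]-W[3])[:2];b=(W[0]+W[3]-W[1]-W[2])[:2]
y1=np.arctan2(a[1],a[0]);y2=np.arctan2(-b[0],b[1]);print('ctr',c,y1,y2,[np.linalg.norm(W[i]-W[i-1]).round(3) for i in range(4)])
H=ray(f,[[285.6,328.8],[333.5,334.7]],.064);d=H[0]-H[1];print('handle',H.mean(0),np.arctan2(-d[0],d[1]))
yaw=(y1+2*y2)/3;C=(c,yaw);pickle.dump(C,open('C.pkl','wb'));h=cad(C,[-.1275,0,.064]);print(yaw,'handle from lid',h)
go(sense(),[h[0],h[1],.23],yaw)
```

```text
ctr [0.55835447 0.00948561] -0.14036456696833532 -0.1409329948493763 [np.float64(0.172), np.float64(0.238), np.float64(0.172), np.float64(0.238)]
handle [0.43178281 0.02707585 0.064     ] -0.11700425471826818
-0.1407435188890293 handle from lid [0.43211519 0.02737122 0.064     ]
tcp [0.1611 0.6288 0.23  ] tool-frame units [-16.47 -20.62   0.05] world mm [ 271. -601.   -0.] x [-0.969  0.248 -0.   ] y [ 0.248  0.969 -0.002] zax [-0.    -0.002 -1.   ]
spin units (tool z down => minus) 12.17 or -14.01 q7 -0.05
```

Call:
{"fn": "step_arm", "kwargs": {
  "targets": [
    [-0.2, -0.82, -1, 0, 0],
    [-0.2, -0.82, -1, 0, 0],
    [-0.2, -0.82, -1, 0, 0],
    [-0.2, -0.82, -1, 0, 0],
    [-0.2, -0.82, -1, 0, 0],
    [-0.2, -0.82, -1, 0, 0],
    [-0.2, -0.82, -1, 0, 0],
    [-0.2, -0.82, -1, 0, 0],
    [-0.2, -0.82, -1, 0, 0],
    [-0.2, -0.82, -1, 0, 0],
    [-0.2, -0.82, -1, 0, 0],
    [-0.2, -0.82, -1, 0, 0],
    [-0.2, -0.82, -1, 0, 0],
    [-0.2, -0.82, -1, 0, 0],
    [-0.2, -0.82, -1, 0, 0],
    [-0.2, -0.82, -1, 0, 0],
    [-0.2, -0.82, -1, 0, 0],
    [-0.2, -0.82, -1, 0, 0],
    [-0.2, -0.82, -1, 0, 0],
    [-0.2, -0.82, -1, 0, 0]
  ]
}}

```text
t: 2.1
eef_pos: [0.4343, 0.0422, 0.231]
tool_rot: [-0.393, -3.116, -0.0]
force: [1.2, -0.0, 0.2]
width: 0.0341
grasp_force: 0.0
```

Call:
{"fn": "step_arm", "kwargs": {
  "targets": [
    [-0.2, -0.1, -0.6, 0, 0],
    [-0.2, 0, 0, 0, 1],
    [-0.2, 0, 0, 0, 1],
    [-0.2, 0, 0, 0, 1],
    [-0.2, 0, 0, 0, 1],
    [-0.2, 0, 0, 0, 1],
    [-0.2, 0, 0, 0, 1],
    [-0.2, 0, 0, 0, 1],
    [-0.2, 0, 0, 0, 1],
    [-0.2, 0, 0, 0, 1],
    [-0.2, 0, 0, 0, 1],
    [-0.2, 0, 0, 0, 1],
    [-0.2, 0, 0, 0, 1],
    [-0.2, 0, 0, 0, 0.17],
    [-0.2, 0, 0, 0, 0],
    [-0.2, 0, 0, 0, 0]
  ]
}}

```text
t: 3.7
eef_pos: [0.4327, 0.0286, 0.2311]
tool_rot: [-2.369, -2.062, 0.0]
force: [-0.4, -0.4, 0.1]
width: 0.0342
grasp_force: 0.0
```

Run:
```python
from h import *
from plant import sense,grab_frame
s=sense();C=pickle.load(open('C.pkl','rb'));h=cad(C,[-.1275,0,.064]);print(s['t'],s['q'].round(2),s['width'])
go(s,[h[0],h[1],.045],C[1])
f=grab_frame('wrist');pickle.dump(f,open('w.pkl','wb'))
im=f['img'][:,:,::-1].copy();cv2.imwrite('pics/w1.png',cv2.convertScaleAbs(im,alpha=1.5))
print('pred',proj(f,[cad(C,[-.1275,y,.064]) for y in(-.046,0,.046)]),proj(f,[cad(C,[-.0875,y,.066]) for y in(-.12,.12)]))
```

```text
3.7 [-0.73 -0.07  0.55  2.11  0.04  1.09 -0.33] 0.03416048003160176
tcp [0.4327 0.0286 0.2311] tool-frame units [-0.05 -0.01  7.44] world mm [  -1.   -1. -186.] x [0.138 0.99  0.   ] y [ 0.99  -0.138 -0.   ] zax [-0.  0. -1.]
spin units (tool z down => minus) 0.02 or -26.16 q7 -0.332
pred [[324.10689213 267.83279246]
 [324.17527113 222.07542381]
 [324.24961593 172.32591345]] [[362.61372542 335.37450067]
 [372.50703225  82.23122089]]
```

View pics/w1.png

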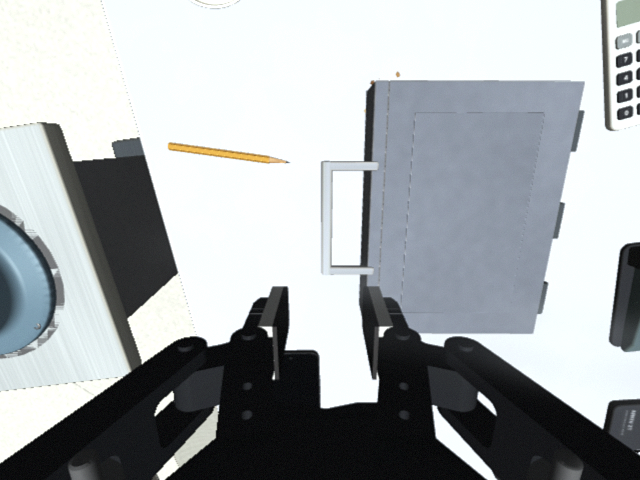

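The wrist picture shows the handle bar at u≈326, v 162–272. The prediction was u=324 with its centre at v=222, so it is only 2–3 mm off. The fingers straddle it, so I'll descend and grip.

Call:
{"fn": "step_arm", "kwargs": {
  "targets": [
    [-0.2, 0.1, 0.06, 1, 0],
    [-0.2, 0, 0, 1, 0],
    [-0.2, 0, 0, 1, 0],
    [-0.2, 0, 0, 1, 0],
    [-0.2, 0, 0, 1, 0],
    [-0.2, 0, 0, 1, 0],
    [-0.2, 0, 0, 1, 0],
    [-0.2, 0, 0, 0.4, 0],
    [-0.2, 0, 0, 0, 0],
    [-1, 0, 0, 0, 0],
    [-1, 0, 0, 0, 0],
    [-1, 0, 0, 0, 0],
    [-1, 0, 0, 0, 0]
  ],
  "squeeze": 20
}}

```text
t: 5.05
eef_pos: [0.4341, 0.0311, 0.047]
tool_rot: [-2.37, -2.059, 0.001]
force: [-4.1, 1.1, 6.7]
width: 0.0091
grasp_force: 20.6
```

Run:
```python
import numpy as np
from plant import sense
s=sense();print(s['eef_pos'],s['force'],s['width'],s['grasp_force'])
# arc rows (tool y=caddy x, tool z=down); steps of lid angle
th=np.r_[np.linspace(0,1.70,18)]
y=-.215*np.cos(th);z=.215*np.sin(th)
print(np.round(np.c_[th[1:],np.diff(y)/.025,-np.diff(z)/.025],2))
```

```text
[0.43406192 0.03112265 0.04704834] [-4.10826601  1.05875147  6.71841857] 0.009115115439979733 20.635013580322266
[[ 0.1   0.04 -0.86]
 [ 0.2   0.13 -0.85]
 [ 0.3   0.21 -0.83]
 [ 0.4   0.29 -0.81]
 [ 0.5   0.37 -0.77]
 [ 0.6   0.45 -0.73]
 [ 0.7   0.52 -0.68]
 [ 0.8   0.59 -0.63]
 [ 0.9   0.65 -0.57]
 [ 1.    0.7  -0.5 ]
 [ 1.1   0.75 -0.43]
 [ 1.2   0.78 -0.35]
 [ 1.3   0.82 -0.27]
 [ 1.4   0.84 -0.19]
 [ 1.5   0.85 -0.1 ]
 [ 1.6   0.86 -0.02]
 [ 1.7   0.86  0.07]]
```

Call:
{"fn": "step_arm", "kwargs": {
  "targets": [
    [-1, 0, 0.02, -0.43, 0],
    [-1, 0, 0.02, -0.43, 0],
    [-1, 0, 0.13, -0.85, 0],
    [-1, 0, 0.21, -0.83, 0],
    [-1, 0, 0.29, -0.81, 0],
    [-1, 0, 0.37, -0.77, 0],
    [-1, 0, 0.45, -0.73, 0],
    [-1, 0, 0.52, -0.68, 0]
  ]
}}

```text
t: 5.85
eef_pos: [0.4833, 0.024, 0.1859]
tool_rot: [-2.37, -2.058, 0.001]
force: [-2.7, 1.9, -1.0]
width: 0.009
grasp_force: 19.6
```

Call:
{"fn": "step_arm", "kwargs": {
  "targets": [
    [-1, 0, 0.59, -0.63, 0],
    [-1, 0, 0.65, -0.57, 0],
    [-1, 0, 0.7, -0.5, 0],
    [-1, 0, 0.75, -0.43, 0],
    [-1, 0, 0.78, -0.35, 0],
    [-1, 0, 0.82, -0.27, 0],
    [-1, 0, 0.84, -0.19, 0],
    [-1, 0, 0.85, -0.1, 0],
    [-1, 0, 0.86, -0.02, 0],
    [-1, 0, 0.5, 0.03, 0],
    [-1, 0, 0.4, 0.04, 0],
    [-1, 0, 0.2, 0.03, 0],
    [-1, 0, 0, 0, 0]
  ]
}}

```text
t: 7.15
eef_pos: [0.6832, -0.0045, 0.2607]
tool_rot: [2.369, 2.058, 0.005]
force: [0.6, 0.3, 5.3]
width: 0.0093
grasp_force: 20.6
```

Run:
```python
from h import *
from plant import sense
s=sense();C=pickle.load(open('C.pkl','rb'));o=cad(C,[.0875,0,.062]);d=s['eef_pos']+[0,0,.019]-o
x=d[0]*np.cos(C[1])+d[1]*np.sin(C[1]);print('lid angle',np.arctan2(d[2],-x),np.hypot(d[2],x),s['force'],s['q'].round(2))
```

```text
lid angle 1.7439692855534983 0.22095586463649264 [0.6268167  0.30397437 5.26941763] [-0.5   0.47  0.61  1.5  -0.28  1.25  0.01]
```

Call:
{"fn": "step_arm", "kwargs": {
  "targets": [
    [-0.2, 0, 0, 0, 0],
    [-0.2, 0, 0, 0, 0],
    [-0.2, 0, 0, 0, 0],
    [-0.2, 0, 0, -0.5, 0],
    [-0.2, 0, 0, -1, 0],
    [-0.2, 0, 0, -1, 0],
    [-0.2, 0, -1, 0, 0],
    [-0.2, 0, -1, 0, 0],
    [-0.2, 0, -1, 0, 0],
    [-0.2, 0, -1, 0, 0],
    [-0.2, 0, -1, 0, 0],
    [-0.2, 0, -1, 0, 0]
  ]
}}

```text
t: 8.35
eef_pos: [0.5317, 0.0167, 0.3217]
tool_rot: [2.372, 2.06, 0.001]
force: [-0.7, -0.5, 0.8]
width: 0.0341
grasp_force: 0.0
```

Call:
{"fn": "step_arm", "kwargs": {
  "targets": [
    [-0.2, 0, 0, 0, 1],
    [-0.2, 0, 0, 0, 1],
    [-0.2, 0, 0, 0, 1],
    [-0.2, 0, 0, 0, 1],
    [-0.2, 0, 0, 0, 1],
    [-0.2, 0, 0, 0, 1],
    [-0.2, 0, 0, 0, 1],
    [-0.2, 0, 0, 0, 1],
    [-0.2, 0, 0, 0, 1],
    [-0.2, 0, 0, 0, 1],
    [-0.2, 0, 0, 0, 1],
    [-0.2, 0, 0, 0, 1],
    [-0.2, 0, 0, 0, 1],
    [-0.2, 0, 0, 0, 0.09],
    [-0.2, 0, 0, 0, 0]
  ]
}}

```text
t: 9.85
eef_pos: [0.5327, 0.0167, 0.3215]
tool_rot: [-3.134, 0.217, -0.001]
force: [-0.7, 0.1, 0.1]
width: 0.034
grasp_force: 0.0
```

Run:
```python
from h import *
from plant import sense,grab_frame
s=sense();C=pickle.load(open('C.pkl','rb'));p=cad(C,[.029,-.039,.048]);print(s['t'],s['q'].round(2),s['width'])
go(s,[p[0],p[1],.029],C[1]+np.pi/2)
f=grab_frame('wrist');pickle.dump(f,open('w.pkl','wb'))
im=f['img'][:,:,::-1].copy();cv2.imwrite('pics/w2.png',cv2.convertScaleAbs(im,alpha=1.5))
print('pred pin',proj(f,[cad(C,[x,-.039,.048]) for x in(.015,.029,.046)]))
print('comp corners',proj(f,[cad(C,[x,y,.062]) for x,y in((-.0875,-.12),(-.0875,.12),(.0875,.12),(.0875,-.12))]))
```

```text
9.85 [-0.78  0.09  0.73  1.8  -0.06  1.28 -1.75] 0.03395783460216046
tcp [0.5327 0.0167 0.3215] tool-frame units [ 2.21  1.71 11.7 ] world mm [  49.  -50. -293.] x [ 0.99  -0.138  0.   ] y [-0.138 -0.99  -0.   ] zax [ 0.  0. -1.]
spin units (tool z down => minus) 0.02 or -26.16 q7 -1.75
pred pin [[360.82452902 167.1367519 ]
 [361.20688878 155.15763963]
 [361.68162102 140.2845503 ]]
comp corners [[423.96763484 251.69133528]
 [232.29200958 251.27558757]
 [220.03615898 100.77023325]
 [437.69407178 101.25624683]]
```

View pics/w2.png

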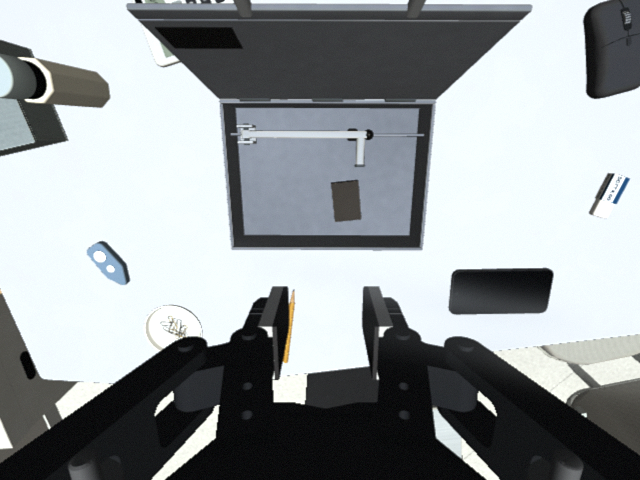

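The wrist picture shows the lid standing open and the stay lying along the divider. The pin is at (361,140–166), matching the prediction, and the matchbox is centred at about (346,201).

Call:
{"fn": "step_arm", "kwargs": {
  "targets": [
    [-0.2, 0.75, 0.57, 0.9, 0],
    [-0.2, 0.75, 0.57, 1, 0],
    [-0.2, 0.75, 0.57, 1, 0],
    [-0.2, 0, 0, 1, 0],
    [-0.2, 0, 0, 1, 0],
    [-0.2, 0, 0, 1, 0],
    [-0.2, 0, 0, 1, 0],
    [-0.2, 0, 0, 1, 0],
    [-0.2, 0, 0, 1, 0],
    [-0.2, 0, 0, 1, 0],
    [-0.2, 0, 0, 1, 0],
    [-0.2, 0, 0, 0.8, 0],
    [-0.2, 0, 0, 0, 0],
    [-1, 0, 0, 0, 0],
    [-1, 0, 0, 0, 0],
    [-1, 0, 0, 0, 0],
    [-1, 0, 0, 0, 0]
  ],
  "squeeze": 20
}}

```text
t: 11.6
eef_pos: [0.5836, -0.0317, 0.0296]
tool_rot: [-3.132, 0.218, -0.003]
force: [1.0, 3.9, -0.5]
width: 0.0091
grasp_force: 21.1
```

Run:
```python
from h import *
from plant import sense
s=sense();C=pickle.load(open('C.pkl','rb'));p=cad(C,[.029,-.039,.048]);print(s['grasp_force'])
go(s,[p[0],p[1],.029],C[1]+np.pi/2)
th=np.linspace(0,1.66,13);print(np.round(np.c_[th[1:],np.diff(.134*np.cos(th))/.025,-np.diff(.134*np.sin(th))/.025],2))
f=pickle.load(open('w.pkl','rb'))
W=ray(f,[[331,182],[358,180],[361,220],[335,222]],.018);c,n=np.cos(C[1]),np.sin(C[1])
D=W[:,:2]-C[0];print('matchbox caddy mm',(1e3*np.c_[D@[c,n],D@[-n,c]]).round(1))
```

```text
21.123982071876526
tcp [ 0.5836 -0.0317  0.0296] tool-frame units [-0.07  0.07  0.02] world mm [-2. -1. -1.] x [ 0.99  -0.139  0.002] y [-0.139 -0.99  -0.002] zax [ 0.002  0.002 -1.   ]
spin units (tool z down => minus) 0.01 or -26.17 q7 -1.348
[[ 0.14 -0.05 -0.74]
 [ 0.28 -0.15 -0.72]
 [ 0.42 -0.25 -0.7 ]
 [ 0.55 -0.34 -0.66]
 [ 0.69 -0.43 -0.6 ]
 [ 0.83 -0.51 -0.54]
 [ 0.97 -0.58 -0.46]
 [ 1.11 -0.64 -0.38]
 [ 1.25 -0.68 -0.29]
 [ 1.38 -0.72 -0.19]
 [ 1.52 -0.74 -0.09]
 [ 1.66 -0.74  0.01]]
matchbox caddy mm [[ -6.5  -3.7]
 [ -3.8 -38.9]
 [-57.4 -44.6]
 [-60.2  -9.5]]
```

Call:
{"fn": "step_arm", "kwargs": {
  "targets": [
    [-1, 0, -0.05, -0.74, 0],
    [-1, 0, -0.15, -0.72, 0],
    [-1, 0, -0.25, -0.7, 0],
    [-1, 0, -0.34, -0.66, 0],
    [-1, 0, -0.43, -0.6, 0],
    [-1, 0, -0.51, -0.54, 0],
    [-1, 0, -0.58, -0.46, 0],
    [-1, 0, -0.64, -0.38, 0],
    [-1, 0, -0.68, -0.29, 0],
    [-1, 0, -0.72, -0.19, 0],
    [-1, 0, -0.74, -0.09, 0],
    [-1, 0, -0.4, 0, 0],
    [-1, 0, -0.4, 0.02, 0],
    [-1, 0, 0, 0, 0]
  ]
}}

```text
t: 13.0
eef_pos: [0.604, 0.1124, 0.1631]
tool_rot: [3.133, -0.22, 0.003]
force: [0.3, -1.2, 5.3]
width: 0.0094
grasp_force: 21.4
```

Run:
```python
from h import *
from plant import sense
s=sense();C=pickle.load(open('C.pkl','rb'));p=cad(C,[.029,.095,.048]);d=s['eef_pos']+[0,0,.019]-p
c,n=np.cos(C[1]),np.sin(C[1]);y=-n*d[0]+c*d[1];print('stay',np.arctan2(d[2],-y),np.hypot(y,d[2]),c*d[0]+n*d[1],s['force'],s['q'].round(2))
```

```text
stay 1.6697988012042182 0.13476573266513897 0.001780570057728048 [ 0.34358246 -1.1672437   5.31018691] [-0.79  0.45  0.68  1.78 -0.32  1.03 -1.7 ]
```

Call:
{"fn": "step_arm", "kwargs": {
  "targets": [
    [-0.2, 0, 0, 0, 0],
    [-0.2, 0, 0, 0, 0],
    [-0.2, 0, 0, 0, 0],
    [-0.2, 0, 0, -0.6, 0],
    [-0.2, 0, 0, -1, 0],
    [-0.2, 0, 0, -1, 0],
    [-0.2, 0, 0, -1, -1],
    [-0.2, 0, 0, -1, -1],
    [-0.2, 0, 0, -1, -1],
    [-0.2, 0, 0, -1, -1],
    [-0.2, 0, 0, -0.4, -1],
    [-0.2, 0, 0, 0, -1],
    [-0.2, 0, 0, 0, -1],
    [-0.2, 0, 0, 0, -1],
    [-0.2, 0, 0, 0, -1],
    [-0.2, 0, 0, 0, -1],
    [-0.2, 0, 0, 0, -1],
    [-0.2, 0, 0, 0, -1],
    [-0.2, 0, 0, 0, -1],
    [-0.2, 0, 0, 0, -0.09]
  ]
}}

```text
t: 15.0
eef_pos: [0.603, 0.1121, 0.3383]
tool_rot: [2.372, 2.06, 0.001]
force: [0.3, -0.0, -1.0]
width: 0.0343
grasp_force: 0.0
```

Call:
{"fn": "step_arm", "kwargs": {
  "targets": [
    [-0.2, -0.85, 0.76, 0, 0],
    [-0.2, -0.85, 0.76, 0, 0],
    [-0.2, -0.85, 0.76, 0, 0],
    [-0.2, -0.85, 0.76, 0, 0],
    [-0.2, -0.8, 0.75, 0, 0],
    [-0.2, 0, 0, 0, 0],
    [-0.2, 0, 0, 0, 0]
  ]
}}

```text
t: 15.7
eef_pos: [0.6821, -0.0056, 0.3375]
tool_rot: [-2.375, -2.056, 0.0]
force: [0.2, 1.2, -0.6]
width: 0.0337
grasp_force: 0.0
```

Run:
```python
from h import *
from plant import sense,grab_frame
s=sense();C=pickle.load(open('C.pkl','rb'));print(s['t'],s['q'].round(2))
go(s,[.6832,-.0045,.256],C[1])
f=grab_frame('wrist');a=f['img'][:,:,::-1];g=grab_frame('scene')['img'][120:360,150:470,::-1]
cv2.imwrite('pics/w3.png',cv2.convertScaleAbs(np.hstack([cv2.resize(a,(400,300)),cv2.resize(g,(400,300))]),alpha=1.6))
print(proj(f,[cad(C,[.0875+.0383,y,.2736]) for y in(-.046,.046)])*.625)
```

```text
15.7 [-0.44  0.42  0.55  1.4  -0.22  1.39 -0.04]
tcp [ 0.6821 -0.0056  0.3375] tool-frame units [0.05 0.04 3.26] world mm [  1.   1. -82.] x [ 0.143  0.99  -0.   ] y [ 0.99  -0.143 -0.   ] zax [-0. -0. -1.]
spin units (tool z down => minus) -0.03 or 26.15 q7 -0.039
[[203.84880845 202.60350957]
 [203.62106867 118.93547692]]
```

View pics/w3.png

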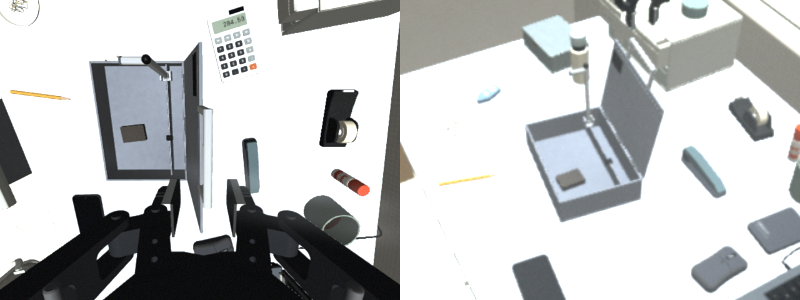

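The stay stands upright and the lid is open. The handle in the wrist view is at u≈207 (half-scale) between the fingers, and the prediction was 204.

Call:
{"fn": "step_arm", "kwargs": {
  "targets": [
    [-0.2, 0.05, 0.1, 1, 0],
    [-0.2, 0, 0, 1, 0],
    [-0.2, 0, 0, 1, 0],
    [-0.2, 0, 0, 0.15, 0],
    [-0.2, 0, 0, 0, 0],
    [-1, 0, 0, 0, 0],
    [-1, 0, 0, 0, 0],
    [-1, 0, 0, 0, 0],
    [-1, 0, 0, 0, 0]
  ],
  "squeeze": 20
}}

```text
t: 16.7
eef_pos: [0.6864, -0.0036, 0.2608]
tool_rot: [2.37, 2.059, 0.006]
force: [0.5, 0.6, 4.2]
width: 0.0089
grasp_force: 21.3
```

Call:
{"fn": "step_arm", "kwargs": {
  "targets": [
    [-1, 0, -0.26, -0.04, 0],
    [-1, 0, -0.26, -0.04, 0],
    [-1, 0, -0.51, -0.05, 0],
    [-1, 0, -0.51, -0.02, 0],
    [-1, 0, -0.51, 0.02, 0],
    [-1, 0, -0.51, 0.05, 0],
    [-1, 0, -0.26, 0.04, 0],
    [-1, 0, -0.2, 0.04, 0],
    [-1, 0, 0, 0, 0]
  ]
}}

```text
t: 17.6
eef_pos: [0.6095, 0.0073, 0.2594]
tool_rot: [-2.37, -2.06, -0.001]
force: [-0.8, 0.9, 6.6]
width: 0.0088
grasp_force: 22.2
```

```bash
cat > la.py <<'E'
from h import *
from plant import sense
s=sense();C=pickle.load(open('C.pkl','rb'));o=cad(C,[.0875,0,.062]);d=s['eef_pos']+[0,0,.019]-o
x=d[0]*np.cos(C[1])+d[1]*np.sin(C[1]);print('lid angle',np.arctan2(d[2],-x),np.hypot(d[2],x),s['force'],s['width'],s['grasp_force'],s['eef_pos'])
E
python3 la.py
```

```text
lid angle 1.4034479467574152 0.2194688123953959 [-0.83105444  0.89157913  6.63691397] 0.008828022527839506 22.164953649044037 [0.60949539 0.00728858 0.25940281]
```

Call:
{"fn": "step_arm", "kwargs": {
  "targets": [
    [-1, 0, -0.15, 0.02, 0],
    [-1, 0, -0.15, 0.03, 0],
    [-1, 0, -0.1, 0.02, 0],
    [-1, 0, -0.1, 0.02, 0],
    [-1, 0, 0, 0, 0]
  ]
}}

```text
t: 18.1
eef_pos: [0.5989, 0.0087, 0.2571]
tool_rot: [2.37, 2.059, 0.005]
force: [2.8, 1.2, 4.0]
width: 0.0085
grasp_force: 22.1
```

```bash
python3 la.py
```

```text
lid angle 1.353729555974122 0.21919411014033896 [2.80573107 1.22590361 4.02349961] 0.008488482511190564 22.107371985912323 [0.59894543 0.00874843 0.25705036]
```

Call:
{"fn": "step_arm", "kwargs": {
  "targets": [
    [-1, 0, -0.1, 0.02, 0],
    [-1, 0, -0.08, 0.02, 0],
    [-1, 0, 0, 0, 0]
  ]
}}

```text
t: 18.4
eef_pos: [0.5977, 0.0089, 0.2568]
tool_rot: [2.366, 2.055, 0.013]
force: [9.3, 0.3, 1.3]
width: 0.0088
grasp_force: 22.0
```

```bash
python3 la.py
```

```text
lid angle 1.3480714097409572 0.21922131329650643 [9.33943429 0.27971735 1.29745329] 0.00878033722764462 21.951436400413513 [0.59773978 0.00890987 0.25680636]
```

Call:
{"fn": "step_arm", "kwargs": {
  "targets": [
    [-1, 0, 0.12, -0.02, 0],
    [-1, 0, 0, 0, 0],
    [-0.2, 0, 0, 0, 0],
    [-0.2, 0, 0, 0, 0],
    [-0.2, 0, 0, 0, 0],
    [-0.2, 0, 0, -0.5, 0],
    [-0.2, 0, 0, -1, 0],
    [-0.2, 0, 0, -1, 0],
    [-0.2, 0, -1, 0, 0],
    [-0.2, 0, -1, 0, 0],
    [-0.2, 0, -1, 0, 0],
    [-0.2, 0, -1, 0, 0],
    [-0.2, 0, -0.5, 0, 0],
    [0.2, 0, 0, 0, 0]
  ]
}}

```text
t: 19.8
eef_pos: [0.4837, 0.0245, 0.3187]
tool_rot: [-2.37, -2.061, -0.002]
force: [-0.1, 0.1, 0.3]
width: 0.0473
grasp_force: 0.0
```

Run:
```python
from h import *
from plant import sense,grab_frame
s=sense();print(s['t'],s['q'].round(2))
go(s,[.477,.337,.20],np.radians(117))
g=grab_frame('scene')['img'][120:360,150:470,::-1]
cv2.imwrite('pics/s4.png',cv2.convertScaleAbs(cv2.resize(g,(640,480)),alpha=1.6))
```

```text
19.8 [-0.65 -0.03  0.51  1.89  0.01  1.27 -0.28]
tcp [0.4837 0.0245 0.3187] tool-frame units [12.33 -2.    4.77] world mm [  -7.  312. -119.] x [0.139 0.99  0.001] y [ 0.99  -0.139 -0.   ] zax [ 0.     0.001 -1.   ]
spin units (tool z down => minus) 8.0 or -18.18 q7 -0.282
```

View pics/s4.png

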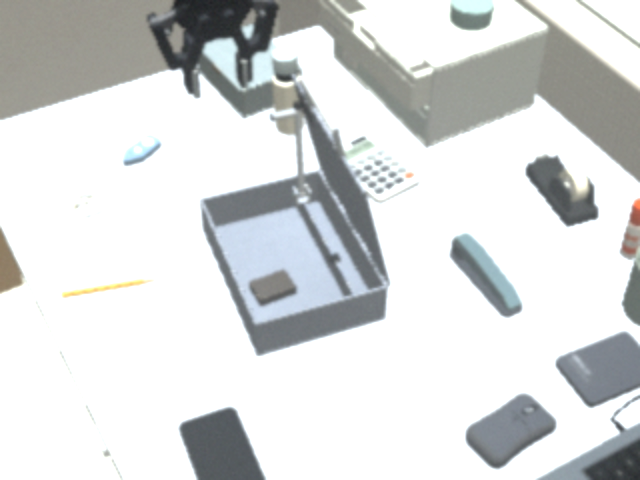

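The lid is leaning on the upright stay at about the propped angle. Next is the roller.

Call:
{"fn": "step_arm", "kwargs": {
  "targets": [
    [0.4, 1, -0.16, 0, 0],
    [0.4, 1, -0.16, 0, 0],
    [0.4, 1, -0.16, 0, 0],
    [0.4, 1, -0.16, 0, 0],
    [0.4, 1, -0.16, 0, 0],
    [0.4, 1, -0.16, 0, 0],
    [0.4, 1, -0.16, 0, 0],
    [0.4, 1, -0.16, 0, 0],
    [0.4, 1, -0.16, 0, 0],
    [0.4, 1, -0.16, 0, 0],
    [0.4, 1, -0.16, 0.3, 0],
    [0.4, 1, -0.16, 0.5, 0],
    [0.4, 0.33, -0.08, 1, 0],
    [0.4, 0, 0, 1, 1],
    [0.4, 0, 0, 1, 1],
    [0.4, 0, 0, 1, 1],
    [0.4, 0, 0, 0, 1],
    [0.4, 0, 0, 0, 1],
    [0.4, 0, 0, 0, 1],
    [0.4, 0, 0, 0, 1]
  ]
}}

```text
t: 21.85
eef_pos: [0.4799, 0.3369, 0.1977]
tool_rot: [3.007, 0.906, 0.001]
force: [-1.0, -0.6, 0.7]
width: 0.0597
grasp_force: 0.0
```

Call:
{"fn": "step_arm", "kwargs": {
  "targets": [
    [0.4, 0, 0, 0, 1],
    [0.4, 0, 0, 0, 0],
    [0.4, 0, 0, 0, 0]
  ]
}}

```text
t: 22.15
eef_pos: [0.4793, 0.3368, 0.198]
tool_rot: [3.053, 0.736, 0.001]
force: [-0.7, 0.0, 0.2]
width: 0.0599
grasp_force: 0.0
```

Run:
```python
from h import *
from plant import sense,grab_frame
s=sense();print(s['t'],s['q'].round(2))
f=grab_frame('wrist');pickle.dump(f,open('w.pkl','wb'));im=f['img']
u0,v0=proj(f,[.477,.337,.012])[0];print('pred',u0,v0)
hsv=cv2.cvtColor(im,cv2.COLOR_RGB2HSV)
m=((hsv[:,:,1]>50)&(hsv[:,:,0]>95)&(hsv[:,:,0]<125)&(hsv[:,:,2]>60)).astype(np.uint8)*255
k=np.zeros_like(m);a,b=int(v0),int(u0);sl=(slice(max(a-120,0),a+120),slice(max(b-120,0),b+120));k[sl]=m[sl]
k=cv2.morphologyEx(k,cv2.MORPH_CLOSE,np.ones((25,25)))
c=max(cv2.findContours(k,0,1)[0],key=cv2.contourArea);r=cv2.minAreaRect(c);B=ray(f,cv2.boxPoints(r),.014)
print(r,B.round(4));e=[B[1]-B[0],B[2]-B[1]];e.sort(key=np.linalg.norm);P=B.mean(0)
print('len',[np.linalg.norm(x).round(4) for x in e],P);go(s,[P[0],P[1],.004],np.arctan2(e[0][1],e[0][0]))
o=im.copy();cv2.drawContours(o,[cv2.boxPoints(r).astype(int)],0,(255,0,0),1);cv2.imwrite('pics/w5.png',cv2.convertScaleAbs(o[:,:,::-1],alpha=1.4))
```

```text
22.15 [-1.02  0.31  0.4   1.81 -0.14  1.06 -1.67]
pred 323.63487931691503 218.61418668261746
((324.0, 216.5), (67.0, 30.0), 90.0) [[0.5022 0.3655 0.014 ]
 [0.5152 0.34   0.014 ]
 [0.4554 0.3085 0.014 ]
 [0.4416 0.3356 0.014 ]]
len [np.float64(0.0287), np.float64(0.0676)] [0.47860226 0.33740312 0.014     ]
tcp [0.4793 0.3368 0.198 ] tool-frame units [-0.01 -0.04  7.76] world mm [  -1.    1. -194.] x [0.89  0.455 0.   ] y [ 0.455 -0.89   0.001] zax [ 0.001 -0.001 -1.   ]
spin units (tool z down => minus) 0.0 or -26.18 q7 -1.667
```

View pics/w5.png

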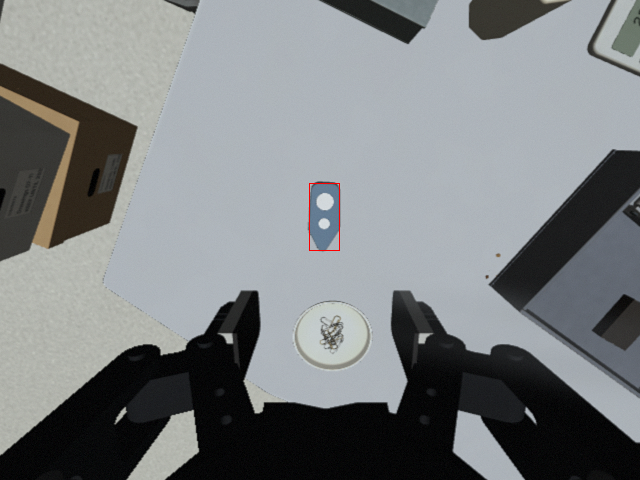

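The roller is at (324,216), aligned with the fingers and centred between them.

Call:
{"fn": "step_arm", "kwargs": {
  "targets": [
    [0.3, 0.2, 0, 1, 0],
    [0.3, 0, 0, 1, 0],
    [0.3, 0, 0, 1, 0],
    [0.3, 0, 0, 1, 0],
    [0.3, 0, 0, 1, 0],
    [0.3, 0, 0, 1, 0],
    [0.3, 0, 0, 1, 0],
    [0.3, 0, 0, 0.5, 0],
    [0.3, 0, 0, 0.33, 0],
    [0.3, 0, 0, 0, 0],
    [-1, 0, 0, 0, 0],
    [-1, 0, 0, 0, 0],
    [-1, 0, 0, 0, 0],
    [-1, 0, 0, 0, 0],
    [-1, 0, 0, 0, 0]
  ],
  "squeeze": 35
}}

```text
t: 23.7
eef_pos: [0.4843, 0.3396, 0.0041]
tool_rot: [-3.054, -0.732, -0.004]
force: [0.9, -0.9, 6.1]
width: 0.0288
grasp_force: 35.0
```

Call:
{"fn": "step_arm", "kwargs": {
  "targets": [
    [-1, 0, 0, -0.5, 0],
    [-1, 0, 0, -1, 0],
    [-1, 0, 0, -1, 0],
    [-1, 0, 0, -1, 0],
    [-1, 0, 0, -1, -1],
    [-1, 0, 0, -1, -1],
    [-1, 0, 0, -0.5, -1],
    [-1, 0, 0, 0, -1],
    [-1, 0, 0, 0, -1],
    [-1, 0, 0, 0, -1],
    [-1, 0, 0, 0, -1],
    [-1, 0, 0, 0, -1],
    [-1, 0, 0, 0, 0]
  ]
}}

```text
t: 25.0
eef_pos: [0.4824, 0.3386, 0.1528]
tool_rot: [-2.372, -2.06, 0.001]
force: [-0.6, 0.4, -0.0]
width: 0.0288
grasp_force: 34.5
```

Run:
```python
from h import *
from plant import sense
s=sense();C=pickle.load(open('C.pkl','rb'));print(s['width'],s['grasp_force'],s['q'].round(2),s['force'])
p=cad(C,[-.03,.058,.15]);go(s,p,C[1])
```

```text
0.028796340775489912 34.508441831421806 [-0.86  0.35  0.21  1.83 -0.09  0.97 -0.75] [-0.57028503  0.44926866 -0.04924439]
tcp [0.4824 0.3386 0.1528] tool-frame units [-10.29   3.65   0.11] world mm [  54. -267.   -3.] x [ 0.14  0.99 -0.  ] y [ 0.99  -0.14  -0.001] zax [-0.001 -0.    -1.   ]
spin units (tool z down => minus) 0.0 or -26.18 q7 -0.751
```

Call:
{"fn": "step_arm", "kwargs": {
  "targets": [
    [-1, -0.9, 0.1, 0, 0],
    [-1, -0.9, 0.2, 0, 0],
    [-1, -0.9, 0.2, 0, 0],
    [-1, -0.9, 0.2, 0, 0],
    [-1, -0.9, 0.2, 0, 0],
    [-1, -0.9, 0.2, 0, 0],
    [-1, -0.9, 0.2, 0, 0],
    [-1, -0.9, 0.2, 0, 0],
    [-1, -0.9, 0.4, 0, 0],
    [-1, -0.9, 0.5, 0, 0],
    [-1, -0.9, 0.6, 0, 0],
    [-1, -0.39, 0.5, 0, 0],
    [-1, 0, 0, 0, 0]
  ]
}}

```text
t: 26.3
eef_pos: [0.5347, 0.069, 0.1531]
tool_rot: [2.378, 2.05, 0.001]
force: [0.4, 0.0, -0.1]
width: 0.0288
grasp_force: 34.5
```

Run:
```python
from h import *
from plant import sense,grab_frame
s=sense();C=pickle.load(open('C.pkl','rb'));p=cad(C,[-.033,.058,.011]);go(s,p,C[1])
a=grab_frame('wrist')['img'][:,:,::-1];g=grab_frame('scene')['img'][120:360,150:470,::-1]
cv2.imwrite('pics/w6.png',cv2.convertScaleAbs(np.hstack([cv2.resize(a,(400,300)),cv2.resize(g,(400,300))]),alpha=1.6))
```

```text
tcp [0.5347 0.069  0.1531] tool-frame units [ 0.1  -0.06  5.68] world mm [  -1.    3. -142.] x [ 0.147  0.989 -0.001] y [ 0.989 -0.147  0.002] zax [ 0.001 -0.001 -1.   ]
spin units (tool z down => minus) -0.06 or 26.12 q7 -0.254
```

View pics/w6.png

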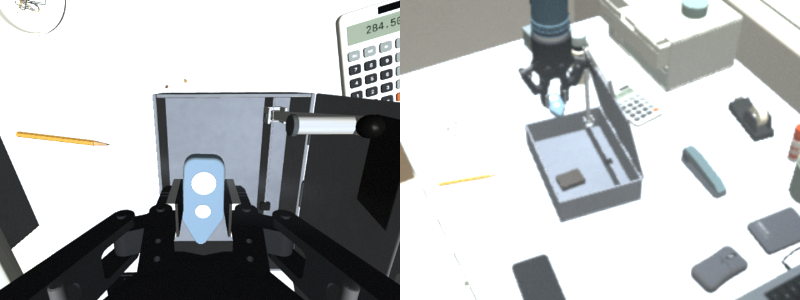

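The roller is held level over the free left part of the front compartment, and the lid is still propped. I'll lower it now.

Call:
{"fn": "step_arm", "kwargs": {
  "targets": [
    [-1, 0.1, -0.05, 0.8, 0],
    [-1, 0, 0, 1, 0],
    [-1, 0, 0, 1, 0],
    [-1, 0, 0, 1, 0],
    [-1, 0, 0, 1, 0],
    [-1, 0, 0, 0.5, 0],
    [-1, 0, 0, 0.3, 0],
    [-1, 0, 0, 0.1, 0],
    [-1, 0, 0, 0.06, 0],
    [-1, 0, 0, 0, 0]
  ]
}}

```text
t: 27.4
eef_pos: [0.5335, 0.0748, 0.0093]
tool_rot: [2.371, 2.06, 0.003]
force: [0.4, -0.2, -0.2]
width: 0.0287
grasp_force: 35.5
```

Call:
{"fn": "step_arm", "kwargs": {
  "targets": [
    [-1, 0, 0, 0.05, 0],
    [-1, 0, 0, 0.03, 0],
    [-1, 0, 0, 0, 0]
  ]
}}

```text
t: 27.7
eef_pos: [0.5339, 0.0746, 0.008]
tool_rot: [2.372, 2.059, 0.003]
force: [0.9, -0.0, 6.9]
width: 0.0291
grasp_force: 36.1
```

Contact with the floor. Release, rise and retreat.

Call:
{"fn": "step_arm", "kwargs": {
  "targets": [
    [-0.6, 0, 0, 0, 0],
    [0.0, 0, 0, 0, 0],
    [0.0, 0, 0, 0, 0],
    [0.0, 0, 0, 0, 0],
    [0.0, 0, 0, -0.4, 0],
    [0.0, 0, 0, -1, 0],
    [0.0, 0, 0, -1, 0],
    [0.0, 0, 0, -1, 0],
    [0.0, 0, 0, -1, 0],
    [0.0, 0, 0, -1, 0],
    [0.0, 0, -0.5, -1, 0],
    [0.0, 0, -1, 0, 0],
    [0.0, 0, -1, 0, 0],
    [0.0, 0.3, -1, 0, 0],
    [0.0, 1, 0, 0, 0],
    [0.0, 1, 0, 0, 0],
    [0.0, 1, 0, 0, 0],
    [0.0, 1, 0, 0, 0],
    [0.0, 1, 0, 0, 0],
    [0.0, 0, 0, 0, 0]
  ]
}}

```text
t: 29.7
eef_pos: [0.4635, 0.2223, 0.1666]
tool_rot: [-2.364, -2.067, -0.001]
force: [-0.5, -0.7, -0.4]
width: 0.0428
grasp_force: 0.0
```

Run:
```python
from plant import sense,grab_frame
import cv2,numpy as np
s=sense();print(s['t'],s['eef_pos'],s['force'],s['width'])
a=grab_frame('top')['img'][200:350,230:430,::-1];g=grab_frame('scene')['img'][120:360,150:470,::-1]
cv2.imwrite('pics/f.png',cv2.convertScaleAbs(np.hstack([cv2.resize(a,(400,300)),cv2.resize(g,(400,300))]),alpha=1.6))
```

```text
29.7 [0.46351412 0.22226895 0.16655804] [-0.52787778 -0.66438969 -0.43494296] 0.04281408476171313
```

View pics/f.png

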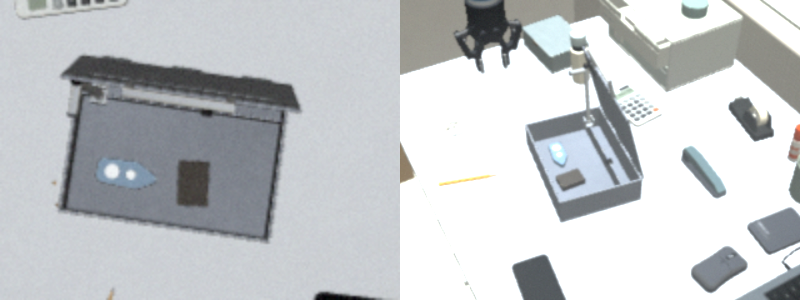

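The roller (crop 98–157, 173) lies flat beside the matchbox (crop 193,183) with a gap between them. The lid is propped on the stay and the arm is clear.

```bash
python3 -c "
from plant import hand_in
print(hand_in())"
```

```text
the job is handed in; nothing more can be done
None
```

The job is handed in at about 30 s: the lid stands propped on the raised stay, and the roller lies flat in the front compartment beside the matchbox, which was not touched.

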